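# Check-weigh a sample jar and hold it over the pan for the zero check

## Task

Check-weigh the blue-capped sample jar before it goes to the autosampler: draw it up out of the rack, stand it gently in the middle of the balance pan, let go and leave it alone for two or three seconds while the reading settles. Then grip it again, lift it straight off and hold it still over the pan, upright and about 10 cm clear of it, so that the empty pan comes back to zero ready for a second reading. Finish while still holding it there, without setting it down; keep the jar upright all the way and leave the other jars and things on the bench as they are.

Things in the scene. Friction and masses are not known exactly. Their poses are not given: they have to be found in the camera images.
- jar_a_center (a point): the jar to weigh: straight-sided amber glass jar with a BLUE screw cap (the only blue one), 40 mm across from foot to cap, 86 mm tall, cap the top 18 mm, 120 to 220 g. The point is its centre, 43 mm above its underside and 43 mm below the cap's top; z runs up the jar's axis. It starts standing in one of the rack's wells, its upper 48 mm above the rack
- jar_a: the same blue-capped jar; origin at the centre of its underside
- jar_b_center (a point): sample jar exactly like jar_a (40 mm across, 86 mm tall, glass, about 160 g) but with a WHITE cap, standing in another well of the rack; leave it alone. The point is the jar's centre, 43 mm above its underside
- jar_c_center (a point): sample jar exactly like jar_a (40 mm across, 86 mm tall, glass, about 160 g) but with a WHITE cap, standing in another well of the rack; leave it alone. The point is the jar's centre, 43 mm above its underside
- jar_d_center (a point): sample jar exactly like jar_a (40 mm across, 86 mm tall, glass, about 160 g) but with a WHITE cap, standing in another well of the rack; leave it alone. The point is the jar's centre, 43 mm above its underside
- rack_center (a point): light-grey sample rack in its white carrier, fixed to the bench, 172 mm (its x) by 268 mm (its y), top 50 mm above the bench; 3 x 5 open eight-sided wells, 44 mm across, 48 mm apart, floors 12 mm above the bench. The point is the middle of its top face. The four jars stand in four wells, at least 96 mm from jar to jar; a grip for pulling the carrier sticks out 24 mm at the -y end
- balance: compact white top-loading balance, fixed to the bench, 250 mm (its x) by 180 mm (its y), housing 62 mm high, grey sloping display panel at its -x end; origin on the bench under its middle. The pan's axis is 36 mm to its +x
- pan_top (a point): centre of the top face of the balance's round steel pan (120 mm across, 5 mm thick, flat, no rim, engraved centre rings), 87 mm above the bench when empty; moves with the pan, z up
- pan (a joint): how far the sprung pan has sunk, m: 0 when empty (up against its stop), 2 to 4.5 mm with the jar standing on it, overload stop at 10 mm; about 0.45 N per mm after the first 0.25 N
- beaker: empty glass beaker standing on the bench, 70 mm across, 90 mm tall, origin at its underside; leave it alone
- check_weight: steel 500 g knob weight standing on the bench, 38 mm across, 63 mm tall, origin at its underside; leave it alone
- crucible: small white porcelain crucible on the bench, 46 mm across, 34 mm tall, origin at its underside; leave it alone
- wash_bottle: white wash bottle with a red cap and spout on the bench, 64 mm across, 188 mm tall, origin at its underside; leave it alone
Mind the look-alikes: they are no part of the job. What is shaped like the jar_a but green is not meant.

How it is judged:
By the outcome, as a careful person would: the job done as asked, in the order asked, and still so for the second after the job is handed in, while the arm keeps its last pose, push and grip.
It also fails if it takes over 54 s, if anything falls off the work surface, if the arm or the gripper's body presses on something with over 40 N, if the wrist force passes 120 N, or if a joint passes its speed limit or range.

## Robot

A 6-joint arm with a two-finger parallel gripper is mounted at the origin on the work surface. World frame = base frame: x ahead of the robot, y to its left, z up, the work surface at z = 0. Lengths are in m, angles in degrees, forces in N, time in s.
With the tool pointing down it reaches from about 0.3 to 0.75 m from the base axis. Payload 8.5 kg.
Tool frame: the origin (TCP) lies midway between the tips of the shut fingers; the grasp point (between the pads) lies 19 mm behind it; z points along the fingers, y is the direction in which the jaws open and shut (so a half turn about z gives the same grasp; the last joint's range is limited). The gripper opens to 85 mm and grips with 20 to 120 N. Pads are 22 mm wide; open, the fingers measure 114 mm over their backs; the gripper's body (76 mm by 85 mm) begins 54 mm behind the grasp point. The pads swing forward as they close: fully open they stand 13 mm farther back than shut.
Start: joints at [50.976, 21.807, 74.336, -0, 83.858, -12.336], TCP at [0.247, 0.491, 0.231] pointing down, gripper open.
Joint ranges: [-178.18, 178.18], [-50.72, 133.34], [12.68, 142.11], [-81.47, 261.47], [9.98, 163.14], [-165.26, 165.26]. Speed limits (degrees/s): [136.94, 136.94, 180, 180, 180, 180].

## Interface

Orientations are given as a 3x3 rotation matrix whose columns are the frame's x, y, z axes.
In Python, from rig import env gives the robot as it stands.
- The arm moves only by the shell command python3 -m inch 'ROWS' [FORCE]. ROWS is text: rows parted by semicolons, each of 5 numbers parted by spaces: the finger opening in mm, from 0 to 85.4, then the shift along the tool's x, y, z in mm, then the turn about the tool's z in degrees. In form: jaw dx dy dz turn; .... A call has 1 to 10 rows; each row is the pose to reach, as a shift and turn from the pose commanded when the call began, along the tool's axes at that moment; what a row does not reach only later rows make up. A row lasts 1/8 s, in which the tool goes at most 62.5 mm and 10.7 degrees, less where a joint would pass 70% of its speed; a pose out of reach is approached as far as the arm can. A call with a gripper value outside its range is refused whole. The fingers move at their own pace and stop on an object; FORCE is the grip in N (left out, the last holds). Time passes only in rows, so rows that repeat a pose let the fingers close. It gives the time, the measured TCP pose, the force and the opening at its end, in the units of the state.
- env.observe(): the state, without advancing time (a new reading comes with each control period).
- env.get_image(name): name is "scene" or "top" or "wrist"; returns a dict with "color" (480x640x3 uint8, blue, green, red), "range_z" (480x640 float32, m along the optical axis (not along the pixel's ray), 0 where there is no reading), "fov_y" (degrees; the focal length in pixels is half the picture's height over the tangent of half this angle, whatever the lens; pixels are square), "cx", "cy" (the principal point, pixels), "k1" (the pictures are not rectified: a ray, as slopes to the right and down, at radius r is drawn at 1 + k1 r^2 times it, then the intrinsics apply), "R" (3x3) and "t" (3): a world point X has camera coordinates R X + t. Camera axes: x right, y down, z forward; pixel columns grow to the right and rows downward; lengths in m; the calibration is good to about 2 mm. A picture is of the moment at which its call begins.
- env.close_job(): hands the job in, once; it reports no verdict.
The state is a dict: "time_s": time; "q": joint angles; "qvel": joint speeds; "joint_efforts": joint torques, N m; "position": TCP position; "tool_rot": TCP orientation; "ft_force": force on the tool from outside, world axes, zero at the start; "wrist_torque": the same for the moment, N m; "grip_width": finger opening in m.
Only numpy, scipy, OpenCV 4.12 (cv2) and the standard library are available. Lean on these libraries where they do the work, as an engineer would, in place of code of your own. Each camera call takes 0.05 s, during which the arm holds its last target.

## Working session

There is one attempt and no reset: what is moved stays moved. The work goes in short steps, Python scripts to look and compute and a shell command to move; the robot and the scene stay as the last step left them, time stands still between calls to the robot, and variables do not carry over. Pictures are saved under pics/ and viewed, and the job is handed in when it is done.

```bash
mkdir -p pics; ls
python3 - <<'E'
from rig import env
import cv2
s=env.observe(); print(s)
for n in("scene","top","wrist"):
    d=env.get_image(n); cv2.imwrite(f"pics/{n}0.png",d["color"]); print(n,d["fov_y"],d["cx"],d["cy"],d["k1"],d["R"],d["t"],(d["range_z"]>0).mean())
E
```

```text
pics
{'time_s': 0.0, 'q': array([ 5.09750780e+01,  2.18410728e+01,  7.43846918e+01, -1.84154828e-03,
        8.38552871e+01, -1.23355628e+01]), 'qvel': array([-0.04001014,  0.15856923,  0.01936   , -0.074081  ,  0.0724119 ,
        0.08037596]), 'joint_efforts': array([-5.80957949e-04, -4.48455977e+01, -2.31286615e+01, -1.69527730e-04,
        4.69765160e-03, -3.86831388e-06]), 'position': array([0.2468605 , 0.49117241, 0.23071135]), 'tool_rot': array([[-8.93456257e-01,  4.49149381e-01, -8.65899812e-04],
       [ 4.49150134e-01,  8.93455598e-01, -1.11909872e-03],
       [ 2.71000538e-04, -1.38878477e-03, -9.99998999e-01]]), 'ft_force': array([0.04212611, 0.03734773, 0.00139014]), 'wrist_torque': array([-0.00291071,  0.04202693, -0.00355939]), 'grip_width': 0.0854266768076123}
scene 50.09548172170572 321.676599260656 238.5717992187855 -0.08639993727223338 [[-0.64344303  0.76545804  0.00741936]
 [ 0.64522765  0.54754183 -0.53280317]
 [-0.41190088 -0.33804132 -0.84620667]] [ 0.25592531 -0.40740602  1.43468696] 0.9959407552083334
top 57.59776037797001 316.90447047042454 241.45384837337704 -0.10413107001066195 [[ 2.12068428e-04 -9.99826518e-01  1.86249643e-02]
 [-9.94067201e-01 -2.23656343e-03 -1.08744646e-01]
 [ 1.08767437e-01 -1.84914049e-02 -9.93895222e-01]] [0.12830646 0.59516241 0.98839083] 0.9961067708333333
wrist 67.38254627441377 324.2571747146247 247.54427007506118 -0.04982246708112398 [[ 0.44836699  0.89384894 -0.00105983]
 [ 0.85307198 -0.42755806  0.2991025 ]
 [ 0.26689932 -0.1350118  -0.9542204 ]] [-0.5501985  -0.03808875  0.37924451] 0.996142578125
```

View pics/scene0.png

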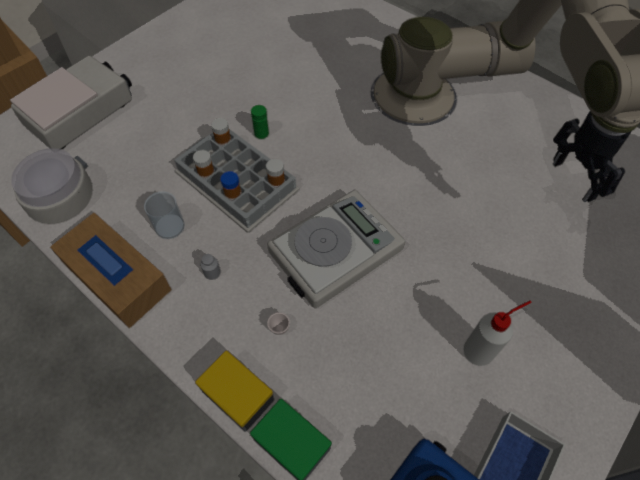

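View pics/top0.png

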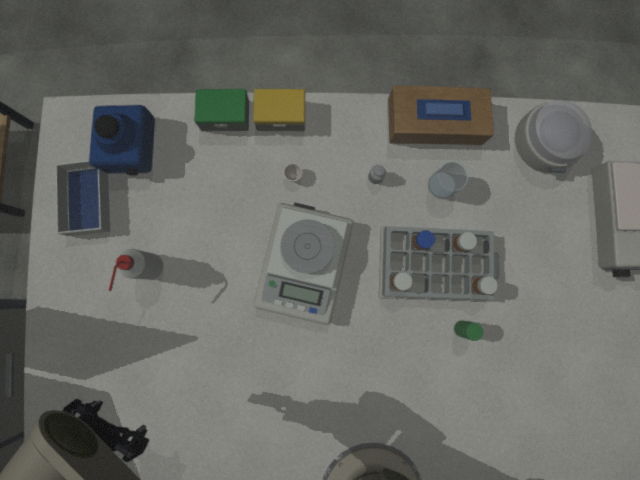

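View pics/wrist0.png

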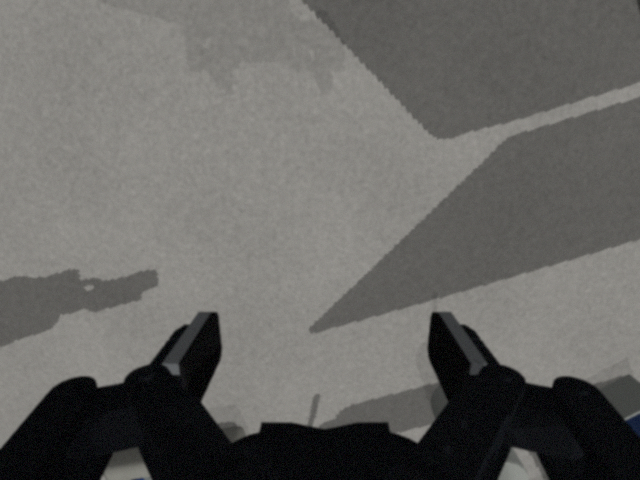

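The top view shows the blue cap at about (426,240), with white caps at (465,242), (402,281) and (486,286). The pan is at about (308,246), and the green look-alike stands outside the rack at (469,330).

```bash
cat > h.py <<'E'
import numpy as np, cv2
from rig import env
def K(d):
    f=240/np.tan(np.radians(d["fov_y"]/2)); return np.array([[f,0,d["cx"]],[0,f,d["cy"]],[0,0,1.]]),np.array([d["k1"],0,0,0,0.])
def rays(d,uv):
    k,D=K(d); p=cv2.undistortPoints(np.asarray(uv,float).reshape(-1,1,2),k,D)[:,0]
    return np.c_[p,np.ones(len(p))]
def onplane(d,uv,z):
    r=rays(d,uv)@d["R"]; c=-d["R"].T@d["t"]; return c+r*((z-c[2])/r[:,2])[:,None]
def cloud(d,mask=None):
    v,u=np.nonzero((d["range_z"]>0)&(True if mask is None else mask))
    r=rays(d,np.c_[u,v])*d["range_z"][v,u][:,None]
    return (r-d["t"])@d["R"],np.c_[u,v]
def circ(p):
    # min enclosing circle of xy (mm), 
    return cv2.minEnclosingCircle((p[:,:2]*1000).astype(np.float32))
E
cat > m.py <<'E'
from h import *
for n in("top","scene"):
    d=env.get_image(n); c=d["color"]; hsv=cv2.cvtColor(c,cv2.COLOR_BGR2HSV)
    print(n)
    P,uv=cloud(d)
    img=np.full((480,640,3),np.nan); img[uv[:,1],uv[:,0]]=P
    x,y,z=img[...,0],img[...,1],img[...,2]
    near=(x>.2)&(x<.8)&(y>-.6)&(y<.4)
    blue=cv2.inRange(hsv,(105,120,50),(130,255,255))>0
    m=blue&near&(z>.08)&(z<.12)&(y<0)
    N,L,S,C=cv2.connectedComponentsWithStats(m.astype(np.uint8))
    for i in range(1,N):
        if S[i,4]>30:
            q=img[L==i]; print("blue",S[i],np.median(q,0)); t=q[q[:,2]>.093]; 
            if len(t): print("  top",np.median(t[:,2]),t[:,:2].mean(0),circ(t))
    m=near&(z>.088)&(z<.11)&~blue&(y<0.0)
    N,L,S,C=cv2.connectedComponentsWithStats(m.astype(np.uint8))
    for i in range(1,N):
        if S[i,4]>40:
            q=img[L==i]; print("hi",S[i],q.mean(0),circ(q))
    m=near&(z>.080)&(z<.093)&(y>-.1)
    N,L,S,C=cv2.connectedComponentsWithStats(m.astype(np.uint8))
    for i in range(1,N):
        if S[i,4]>300:
            q=img[L==i]; print("pan",S[i],q.mean(0),circ(q)); 
            e=cv2.fitEllipse(max(cv2.findContours((L==i).astype(np.uint8),0,1)[0],key=len)); print("  ell",e,onplane(d,[e[0]],.087))
    m=near&(z>.043)&(z<.053)&(y<-.05)&(y>-.5)
    N,L,S,C=cv2.connectedComponentsWithStats(m.astype(np.uint8))
    i=1+S[1:,4].argmax(); q=img[L==i]; print("rack",S[i],q[:,2].mean(),cv2.minAreaRect((q[:,:2]*1000).astype(np.float32)))
E
python3 m.py
```

```text
top
blue [417 231  17  17 228] [ 0.59368081 -0.10891676  0.09778284]
  top 0.09778284277667211 [ 0.59374952 -0.10910725] ((594.0628051757812, -108.974609375), 19.320375442504883)
hi [551 152  31   8 182] [ 0.79388119 -0.4561885   0.09766966] ((798.89892578125, -457.499755859375), 39.3035888671875)
hi [610 162  17  70 747] [ 0.6978555  -0.58606501  0.09813871] ((698.6864624023438, -590.8009643554688), 83.61845397949219)
hi [443 167  25  25  65] [ 0.72509893 -0.1953715   0.08986871] ((737.619384765625, -181.95310974121094), 35.312767028808594)
hi [458 232  19  18 263] [ 0.59044055 -0.20444436  0.09700194] ((590.5280151367188, -205.4669647216797), 20.706119537353516)
hi [393 272  20  19 272] [ 0.50104785 -0.05655486  0.09720782] ((501.2355041503906, -57.28117752075195), 20.724468231201172)
hi [478 276  20  19 269] [ 0.49206147 -0.24825508  0.096992  ] ((491.7495422363281, -248.85740661621094), 20.6108341217041)
pan [ 280  219   54   54 2276] [0.57915565 0.15290703 0.08670379] ((579.6263427734375, 152.7832489013672), 59.830230712890625)
  ell ((306.55572509765625, 245.89547729492188), (5
[... 900 characters left out ...]
320312), 22.10448455810547)
hi [266 159  18  16 231] [ 0.50260003 -0.05314658  0.09763763] ((500.5801086425781, -55.43528366088867), 21.217304229736328)
hi [144 191  32  27 138] [ 0.7406608  -0.17734117  0.09030478] ((737.723876953125, -176.28355407714844), 37.18183135986328)
pan [ 295  217   57   50 2228] [0.58005292 0.15520827 0.08767906] ((578.5369873046875, 152.8504180908203), 61.33604431152344)
  ell ((322.7316589355469, 241.2017364501953), (48.721343994140625, 56.47821807861328), 90.6093521118164) [[0.58000865 0.15523944 0.087     ]]
rack [ 175  129   98   85 1723] 0.04886084400681157 ((542.6914672851562, -166.22039794921875), (237.7391357421875, 163.59478759765625), 87.76313781738281)
```

Run:
```python
from h import *
d=env.get_image("top");c=d["color"];cv2.imwrite("pics/t1.png",cv2.resize(c[190:350,250:510],None,fx=3,fy=3,interpolation=2))
```

```text
(no output)
```

View pics/t1.png

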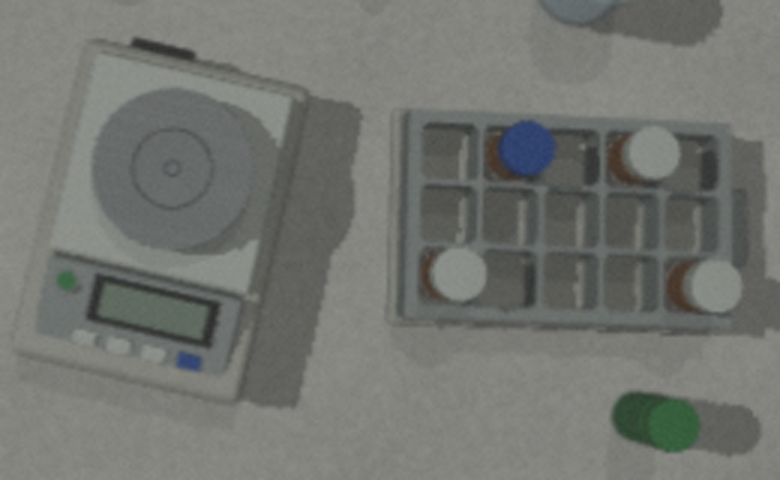

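The two views agree. Jar A is at (0.594, -0.108), cap top 0.098, and jar B is 96 mm from it as specified. The pan is at (0.579, 0.153), z 0.087. I'll move above the jar and align the tool axes with the world axes.

```bash
python3 -m inch '75 -25 -16 0 -3; 70 -75 -49 0 -9; 65 -130 -85 0 -15; 65 -187 -123 0 -21; 65 -244 -160 0 -26.7; 65 -301 -198 0 -26.7; 65 -358 -235 0 -26.7; 65 -415 -272 0 -26.7; 65 -470 -308 0 -26.7; 65 -510 -335 0 -26.7' 40
```

```text
time_s: 1.55
position: [0.5428, -0.0211, 0.2314]
tool_rot: [[-1.0, 0.0, 0.0], [0.0, 1.0, 0.0], [-0.0, 0.0, -1.0]]
ft_force: [0.1, 1.0, 0.1]
grip_width: 0.0649
```

Run:
```python
from rig import env
s=env.observe();print(s["time_s"],s["position"],s["tool_rot"],s["q"],s["ft_force"])
```

```text
1.55 [ 0.54278971 -0.02108115  0.2313926 ] [[-9.99999962e-01  3.20772054e-05  2.73639758e-04]
 [ 3.21060073e-05  9.99999994e-01  1.05250975e-04]
 [-2.73636381e-04  1.05259756e-04 -9.99999957e-01]] [-1.47213944e+01  2.11130118e+01  7.54215597e+01  9.88111876e-03
  8.34517973e+01 -1.04720681e+02] [0.1418753  1.01394832 0.12073644]
```

```bash
python3 -m inch '65 -15 -27 10 0; 65 -32 -57 30 0; 65 -46 -80 50 0; 65 -51 -87 60 0; 65 -51 -87 60 0; 65 -51 -87 60 0' && python3 m.py | grep -A1 blue
python3 - <<'E'
from h import *
d=env.get_image("wrist");cv2.imwrite("pics/w2.png",d["color"])
print(env.observe()["position"])
E
```

```text
time_s: 2.3
position: [0.593, -0.1052, 0.1723]
tool_rot: [[-1.0, -0.001, 0.001], [-0.001, 1.0, -0.0], [-0.001, -0.0, -1.0]]
ft_force: [-0.8, -0.2, 0.2]
grip_width: 0.0652
blue [417 239   8   8  44] [ 0.58723622 -0.09905217  0.09788325]
  top 0.09794073389107537 [ 0.58699014 -0.09936454] ((587.2406005859375, -100.15836334228516), 9.232565879821777)
--
blue [221 171  18  18 254] [ 0.59551183 -0.10318169  0.09767763]
  top 0.09832195243772715 [ 0.59391551 -0.10665886] ((594.875, -108.52757263183594), 21.347631454467773)
[ 0.59304719 -0.10543868  0.17225003]
```

View pics/w2.png

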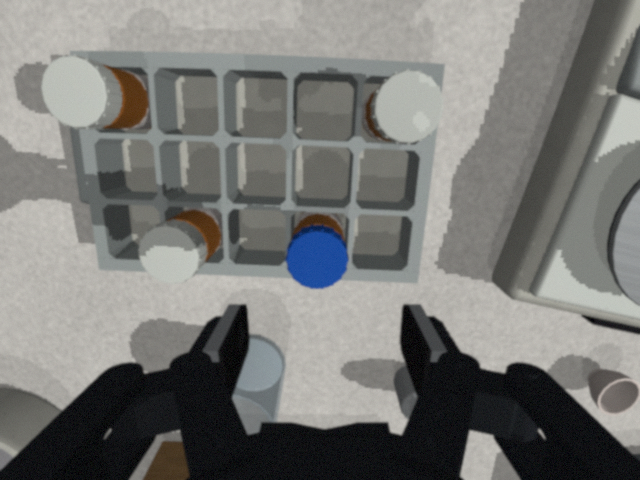

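The wrist view shows the blue cap at (317,257), slightly left of the jaws' mid-line at about x=324. I'll measure it by ray at z=0.098.

Run:
```python
from h import *
d=env.get_image("wrist");hsv=cv2.cvtColor(d["color"],cv2.COLOR_BGR2HSV)
m=cv2.inRange(hsv,(105,120,50),(130,255,255)); c=max(cv2.findContours(m,0,1)[0],key=cv2.contourArea)
print(cv2.fitEllipse(c))
P,uv=cloud(d,m>0); P=P[(P[:,2]>.09)&(P[:,2]<.12)]; print(np.median(P[:,2]),circ(P[P[:,2]>.096]))
e=cv2.fitEllipse(c)
for k in (0,): print(onplane(d,[e[0]],.098))
s=env.observe();print(s["position"],s["time_s"],d["cx"])
print("axis", -d["R"].T@d["t"])
```

```text
((316.8501281738281, 256.6553649902344), (60.591583251953125, 61.708290100097656), 7.095202922821045)
0.0972006288953466 ((592.2619018554688, -109.26780700683594), 19.98598289489746)
[[ 0.58987135 -0.10904114  0.098     ]]
[ 0.59303813 -0.10556441  0.17208468] 2.5 324.2571747146247
axis [ 0.51569843 -0.10443349  0.31403822]
```

```bash
python3 -m inch '65 0 -3 12 0; 65 0 -3 35 0; 65 0 -3 60 0; 65 0 -3 85 0; 65 0 -3 102 0; 65 0 -3 112 0; 65 0 -3 116 0; 65 0 -3 116 0; 65 0 -3 116 0'
python3 - <<'E'
from h import *
d=env.get_image("wrist");cv2.imwrite("pics/w3.png",d["color"])
d=env.get_image("scene");cv2.imwrite("pics/s3.png",cv2.resize(d["color"][80:260,120:360],None,fx=3,fy=3))
s=env.observe();print(s["position"],s["ft_force"])
E
```

```text
time_s: 3.62
position: [0.5933, -0.1092, 0.0559]
tool_rot: [[-1.0, -0.0, 0.001], [-0.0, 1.0, -0.0], [-0.001, -0.0, -1.0]]
ft_force: [0.5, 0.2, 0.5]
grip_width: 0.0652
[ 0.59326161 -0.10914446  0.05583766] [0.28920735 0.600921   0.09076323]
```

View pics/w3.png

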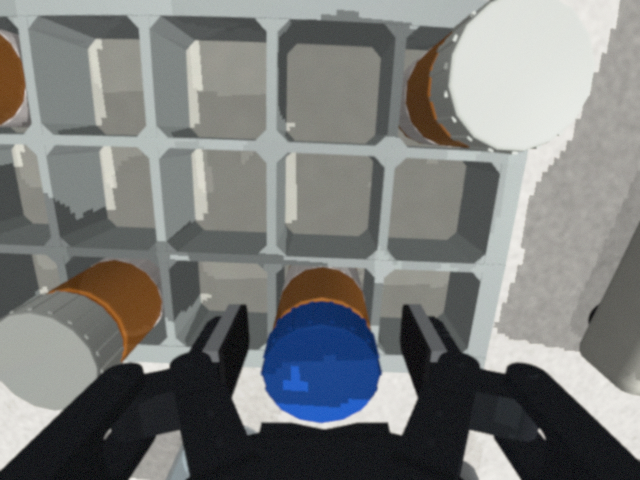

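View pics/s3.png

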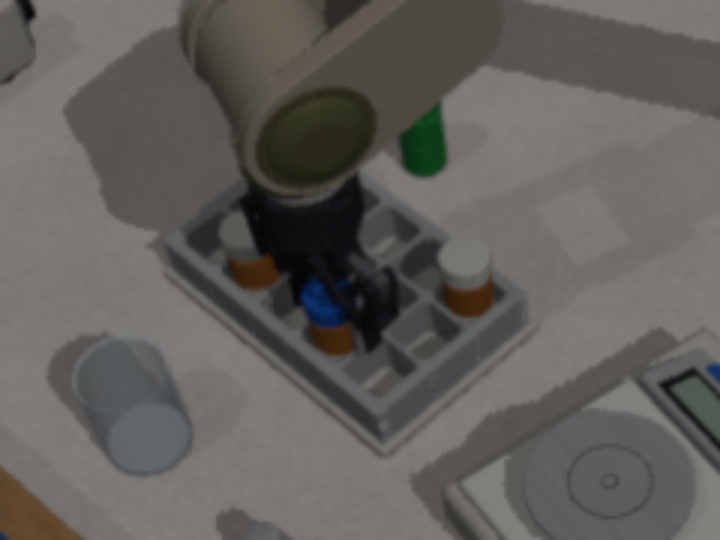

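The jar's cap, centred at about x=322, sits between the pads (mid-line about 324), and nothing else is touched. Closing now.

```bash
python3 -m inch '50 0 0 0 0; 42 0 0 0 0; 36 0 0 0 0; 36 0 0 0 0; 36 0 0 0 0; 36 0 0 0 0' 40
```

```text
time_s: 4.47
position: [0.5932, -0.1092, 0.0556]
tool_rot: [[-1.0, -0.0, 0.0], [-0.0, 1.0, -0.0], [-0.0, -0.0, -1.0]]
ft_force: [-1.0, -1.8, 4.7]
grip_width: 0.0391
```

```bash
python3 -m inch '36 0 0 -2 0; 36 0 0 -8 0; 36 0 0 -18 0; 36 0 0 -32 0; 36 0 0 -50 0; 36 0 0 -70 0; 36 0 0 -90 0; 36 0 0 -105 0; 36 0 0 -114 0; 36 0 0 -115 0'
python3 - <<'E'
from h import *
d=env.get_image("wrist");cv2.imwrite("pics/w4.png",d["color"])
d=env.get_image("scene");cv2.imwrite("pics/s4.png",cv2.resize(d["color"][80:260,120:360],None,fx=3,fy=3))
s=env.observe();print(s["position"],s["ft_force"],s["grip_width"])
E
```

```text
time_s: 5.72
position: [0.5931, -0.1091, 0.1707]
tool_rot: [[-1.0, -0.0, 0.001], [-0.0, 1.0, -0.0], [-0.001, -0.0, -1.0]]
ft_force: [-0.2, -0.3, -2.1]
grip_width: 0.0387
[ 0.59282419 -0.10899078  0.16986477] [-0.08972932 -0.50337547 -0.37748921] 0.038906399964580736
```

View pics/w4.png

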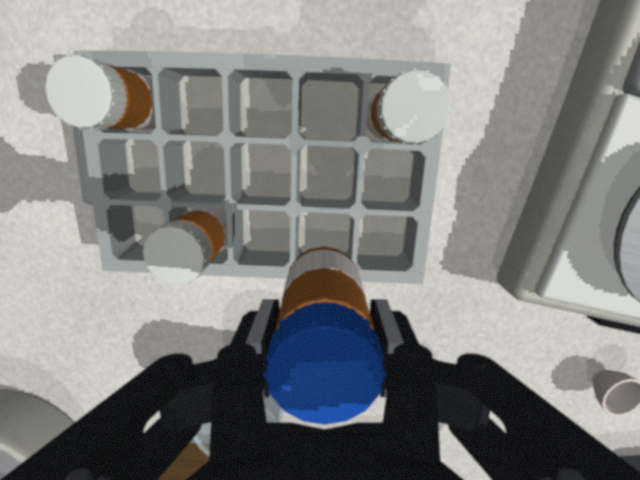

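View pics/s4.png

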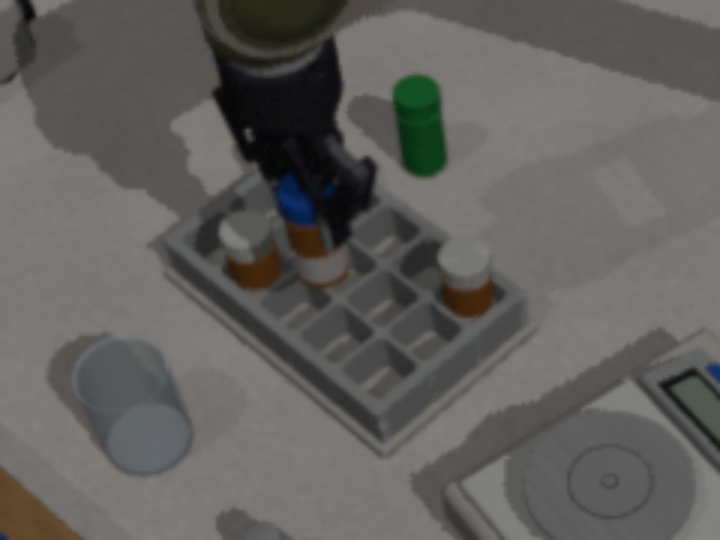

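The jar is out of the rack, upright in the pads, with its cap at (325,362) in the wrist view. The other jars have not moved. Next I'll carry it over the pan.

```bash
python3 -m inch '36 0 7 0 0; 36 2 28 0 0; 36 4 65 0 0; 36 6 108 0 0; 36 8 152 0 0; 36 10 194 0 0; 36 12 230 0 0; 36 14 252 0 0; 36 14 261 0 0; 36 14 262 0 0' && python3 -m inch '36 0 0 0 0; 36 0 0 0 0'
python3 - <<'E'
from h import *
for n in("wrist","scene"):
    d=env.get_image(n);hsv=cv2.cvtColor(d["color"],cv2.COLOR_BGR2HSV)
    m=cv2.inRange(hsv,(105,120,50),(130,255,255))
    cv2.imwrite(f"pics/{n}5.png",d["color"])
    P,uv=cloud(d,m>0); k=(P[:,2]>.16)&(P[:,2]<.24)&(abs(P[:,0]-.58)<.05)&(abs(P[:,1]-.153)<.05);P=P[k]
    zt=np.percentile(P[:,2],95); T=P[P[:,2]>zt-.004]; print(n,len(P),zt,np.median(T,0),circ(T))
    P,uv=cloud(d); k=(abs(P[:,2]-.087)<.004)&(np.hypot(P[:,0]-.579,P[:,1]-.153)<.08); print("pan pts",k.sum(),circ(P[k]),P[k,2].mean())
s=env.observe();print(s["position"],s["ft_force"],s["grip_width"],s["time_s"])
E
```

```text
time_s: 7.08
position: [0.5787, 0.1535, 0.1702]
tool_rot: [[-1.0, -0.001, -0.0], [-0.001, 1.0, -0.0], [0.0, -0.0, -1.0]]
ft_force: [0.3, -0.7, -1.0]
grip_width: 0.039
time_s: 7.32
position: [0.5791, 0.1522, 0.1703]
tool_rot: [[-1.0, 0.001, -0.0], [0.001, 1.0, -0.0], [0.0, -0.0, -1.0]]
ft_force: [0.1, -0.9, -0.8]
grip_width: 0.0393
wrist 11253 0.2129175375022239 [0.5762506  0.15352285 0.21206252] ((578.4215087890625, 153.06202697753906), 20.77923011779785)
pan pts 17310 ((577.8073120117188, 153.54208374023438), 60.10575485229492) 0.08633937740502108
scene 215 0.21549551081442833 [0.58643026 0.1508803  0.21370946] ((582.41796875, 153.44500732421875), 19.130218505859375)
pan pts 1766 ((579.2567138671875, 153.31304931640625), 61.15864562988281) 0.08766131035001402
[0.57912246 0.15235683 0.17034694] [ 0.23067874  0.78321568 -1.42531208] 0.03869335768399997 7.425
```

View pics/wrist5.png

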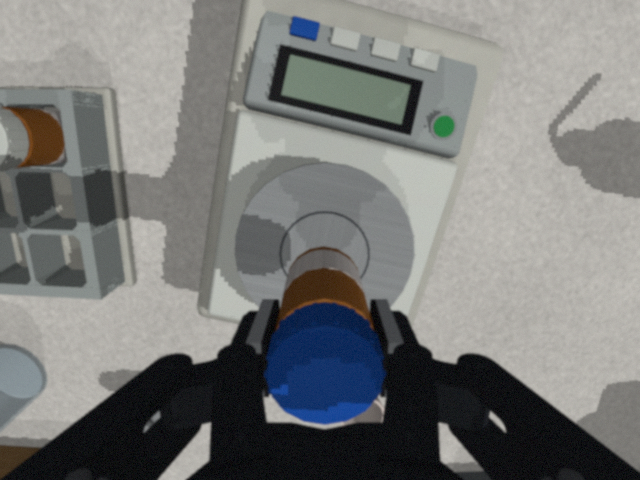

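View pics/scene5.png

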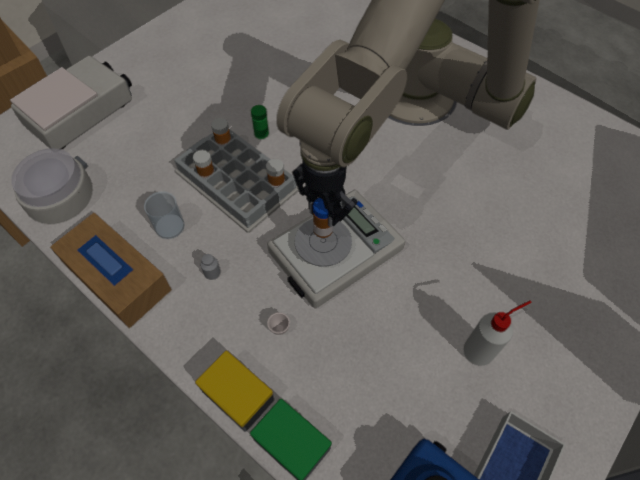

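Jar and pan axes agree to within 1 mm in the wrist view (cap top 0.2125, so the foot is about 39.5 mm above the pan). Lowering gently.

```bash
python3 -m inch '36 0 0 4 0; 36 0 0 12 0; 36 0 0 21 0; 36 0 0 28 0; 36 0 0 33 0; 36 0 0 36 0; 36 0 0 38 0; 36 0 0 39.5 0; 36 0 0 40.5 0; 36 0 0 41 0' && python3 -m inch '36 0 0 0.5 0; 36 0 0 1 0; 36 0 0 1.3 0; 36 0 0 1.5 0; 36 0 0 1.5 0; 36 0 0 1.5 0'
python3 - <<'E'
from h import *
for n in("wrist","scene"):
    d=env.get_image(n)
    cv2.imwrite(f"pics/{n}6.png",d["color"] if n=="wrist" else cv2.resize(d["color"][150:310,240:420],None,fx=4,fy=3.7))
    P,uv=cloud(d); k=(P[:,2]>.075)&(P[:,2]<.095)&(np.hypot(P[:,0]-.579,P[:,1]-.153)<.055)&(np.hypot(P[:,0]-.579,P[:,1]-.153)>.03)
    q=P[k]; v=np.median(q,0);print("pan z",k.sum(),v)
for i in range(4):
    s=env.observe();print(s["position"],s["ft_force"],s["grip_width"],s["time_s"]); env.get_image("top")
E
```

```text
time_s: 8.68
position: [0.5791, 0.153, 0.1294]
tool_rot: [[-1.0, -0.0, 0.0], [-0.0, 1.0, 0.0], [-0.0, 0.0, -1.0]]
ft_force: [0.2, -0.0, -0.6]
grip_width: 0.0393
time_s: 9.43
position: [0.5791, 0.1529, 0.1279]
tool_rot: [[-1.0, -0.0, 0.0], [-0.0, 1.0, 0.0], [-0.0, 0.0, -1.0]]
ft_force: [0.5, -0.3, 0.2]
grip_width: 0.039
pan z 13708 [0.55326339 0.15279978 0.0835441 ]
pan z 978 [0.59688071 0.16978927 0.08498908]
[0.57903962 0.15292523 0.12784889] [ 0.09735005  0.77929719 -0.05761783] 0.0390751629219318 9.525
[0.5790117  0.15295516 0.12784438] [-0.30514311  0.497639    0.22226869] 0.03940445779359221 9.575
[0.57902589 0.15294296 0.12785723] [ 1.10280349 -0.29020187 -0.35846142] 0.03940316637748182 9.625
[0.57904584 0.15291916 0.12784258] [-0.3677835  -0.26556498 -0.53958381] 0.03910454990612799 9.675
```

View pics/scene6.png

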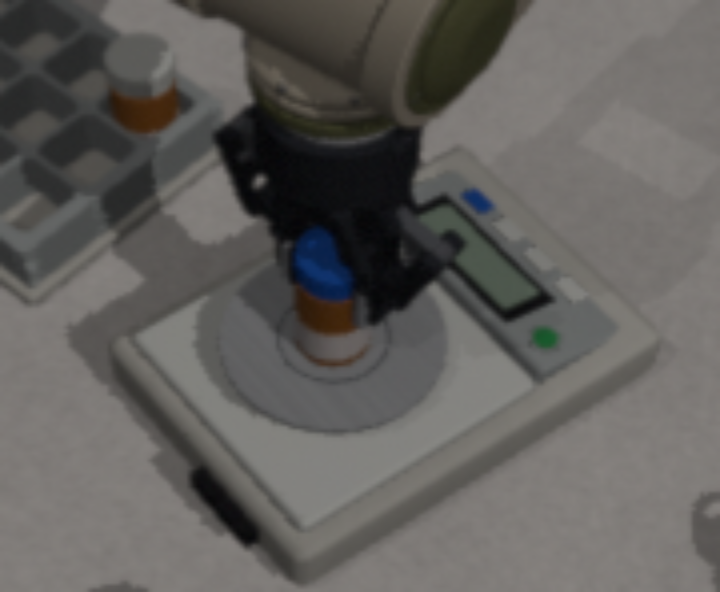

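View pics/wrist6.png

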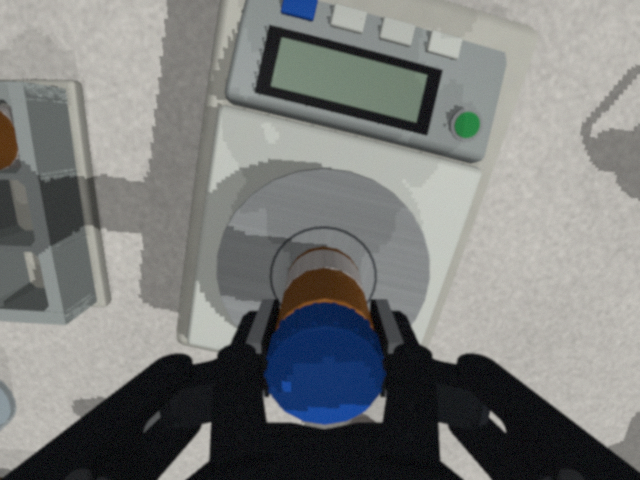

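The jar is standing on the pan: the pan sank about 2.7 mm in both views, the wrist load is near zero, and the foot is inside the engraved ring. I'll ease down 0.4 mm and let go.

```bash
python3 -m inch '36 0 0 0.4 0; 38 0 0 0.4 0; 40 0 0 0.4 0; 42 0 0 0.4 0; 46 0 0 0.4 0; 52 0 0 0.4 0; 60 0 0 0.4 0; 65 0 0 0.4 0; 65 0 0 0.4 0; 65 0 0 0.4 0'
python3 - <<'E'
from h import *
for n in("wrist","scene"):
    d=env.get_image(n)
    cv2.imwrite(f"pics/{n}7.png",d["color"] if n=="wrist" else cv2.resize(d["color"][150:310,240:420],None,fx=4,fy=3.7))
    P,uv=cloud(d); r=np.hypot(P[:,0]-.579,P[:,1]-.153); k=(P[:,2]>.075)&(P[:,2]<.095)&(r<.055)&(r>.03)
    print("pan z",k.sum(),np.median(P[k],0))
    m=cv2.inRange(cv2.cvtColor(d["color"],cv2.COLOR_BGR2HSV),(105,120,50),(130,255,255))
    P,uv=cloud(d,m>0); r=np.hypot(P[:,0]-.579,P[:,1]-.153); P=P[(r<.05)&(P[:,2]>.15)]; T=P[P[:,2]>np.percentile(P[:,2],95)-.004]; print("cap",np.median(T,0),circ(T))
s=env.observe();print(s["position"],s["ft_force"],s["grip_width"],s["time_s"])
E
```

```text
time_s: 10.98
position: [0.579, 0.1529, 0.1274]
tool_rot: [[-1.0, -0.0, -0.0], [-0.0, 1.0, -0.0], [0.0, -0.0, -1.0]]
ft_force: [-0.5, -0.0, 0.6]
grip_width: 0.0648
pan z 15524 [0.55737891 0.15333067 0.08407235]
cap [0.57603702 0.15327766 0.16999272] ((578.3515014648438, 153.35952758789062), 20.70196533203125)
pan z 933 [0.59853098 0.1658858  0.08542002]
cap [0.58552925 0.15159625 0.17155521] ((585.2811889648438, 157.63775634765625), 23.447389602661133)
[0.57899991 0.15293264 0.12741807] [ 0.32926667 -0.29615206 -0.44287715] 0.06465902452794256 11.075
```

View pics/scene7.png

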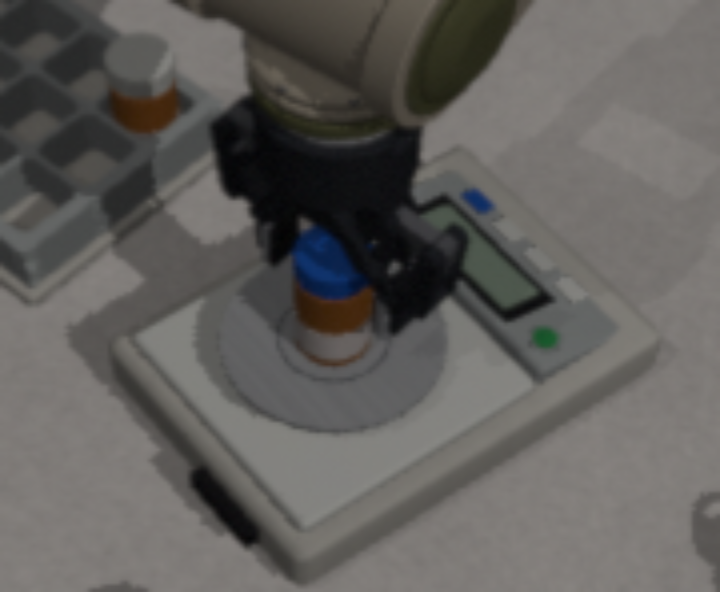

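View pics/wrist7.png

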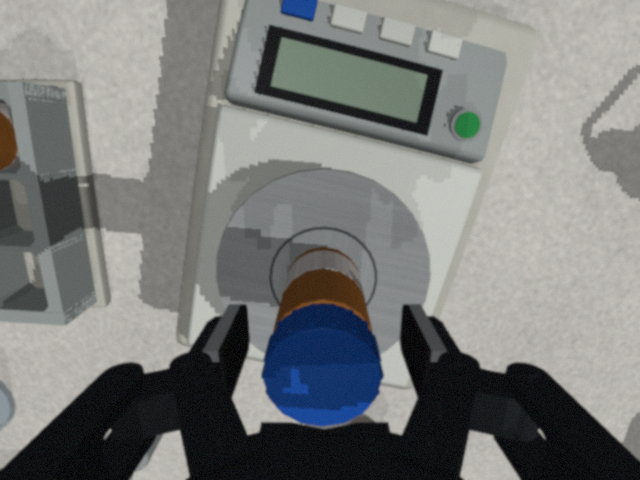

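The jar is free between open jaws, with its cap centred at (323,365) and its foot inside the ring. The cap's height and axis fit an upright jar. Waiting for the reading to settle.

```bash
python3 -m inch '65 0 0 0 0; 65 0 0 0 0; 65 0 0 0 0; 65 0 0 0 0; 65 0 0 0 0; 65 0 0 0 0; 65 0 0 0 0; 65 0 0 0 0; 65 0 0 0 0; 65 0 0 0 0' && python3 -m inch '65 0 0 0 0; 65 0 0 0 0; 65 0 0 0 0; 65 0 0 0 0; 65 0 0 0 0' && python3 -m inch '55 0 0 0 0; 46 0 0 0 0; 42 0 0 0 0; 39 0 0 0 0; 36 0 0 0 0; 36 0 0 0 0; 36 0 0 0 0; 36 0 0 0 0' 40
```

```text
time_s: 12.32
position: [0.579, 0.1529, 0.1274]
tool_rot: [[-1.0, -0.0, -0.0], [-0.0, 1.0, 0.0], [0.0, 0.0, -1.0]]
ft_force: [-0.4, 0.4, -0.2]
grip_width: 0.0649
time_s: 12.95
position: [0.579, 0.153, 0.1274]
tool_rot: [[-1.0, -0.0, -0.0], [-0.0, 1.0, 0.0], [0.0, 0.0, -1.0]]
ft_force: [0.9, -0.9, 0.4]
grip_width: 0.0649
time_s: 13.95
position: [0.579, 0.1529, 0.1274]
tool_rot: [[-1.0, -0.0, 0.0], [-0.0, 1.0, -0.0], [-0.0, -0.0, -1.0]]
ft_force: [0.3, -0.9, 0.5]
grip_width: 0.0392
```

```bash
python3 -m inch '36 0 0 -2 0; 36 0 0 -8 0; 36 0 0 -18 0; 36 0 0 -32 0; 36 0 0 -50 0; 36 0 0 -68 0; 36 0 0 -84 0; 36 0 0 -95 0; 36 0 0 -101 0; 36 0 0 -103 0' && python3 -m inch '36 0 0 0 0; 36 0 0 0 0; 36 0 0 0 0; 36 0 0 0 0; 36 0 0 0 0; 36 0 0 0 0; 36 0 0 0 0; 36 0 0 0 0'
python3 - <<'E'
from h import *
for n in("wrist","scene"):
    d=env.get_image(n)
    cv2.imwrite(f"pics/{n}8.png",d["color"])
    P,uv=cloud(d); r=np.hypot(P[:,0]-.579,P[:,1]-.153); k=(P[:,2]>.075)&(P[:,2]<.095)&(r<.055)
    print("pan z",k.sum(),np.median(P[k],0))
    m=cv2.inRange(cv2.cvtColor(d["color"],cv2.COLOR_BGR2HSV),(105,120,50),(130,255,255))
    P,uv=cloud(d,m>0); r=np.hypot(P[:,0]-.579,P[:,1]-.153); P=P[(r<.05)&(P[:,2]>.22)]; T=P[P[:,2]>np.percentile(P[:,2],95)-.004]; print("cap",np.percentile(P[:,2],95),np.median(T,0),circ(T))
s=env.observe();print(s["position"],s["ft_force"],s["grip_width"],s["time_s"])
E
```

```text
time_s: 15.2
position: [0.5789, 0.1529, 0.2306]
tool_rot: [[-1.0, -0.0, -0.0], [-0.0, 1.0, -0.0], [0.0, -0.0, -1.0]]
ft_force: [-0.6, 0.6, -0.8]
grip_width: 0.0393
time_s: 16.2
position: [0.579, 0.1529, 0.2304]
tool_rot: [[-1.0, -0.0, 0.0], [-0.0, 1.0, -0.0], [-0.0, -0.0, -1.0]]
ft_force: [-0.5, 0.0, -1.9]
grip_width: 0.0391
pan z 10847 [0.56733527 0.15301245 0.08637134]
cap 0.2734417307317106 [0.57610055 0.15393985 0.27257385] ((578.42333984375, 154.39047241210938), 21.106786727905273)
pan z 1827 [0.58072935 0.15427463 0.08775518]
cap 0.27611068250220583 [0.58690342 0.15114384 0.27401149] ((583.8421630859375, 153.0810546875), 20.573848724365234)
[0.5790127  0.15292551 0.23044265] [ 0.38745129  0.70658014 -1.50627229] 0.03919922629290694 16.3
```

View pics/scene8.png

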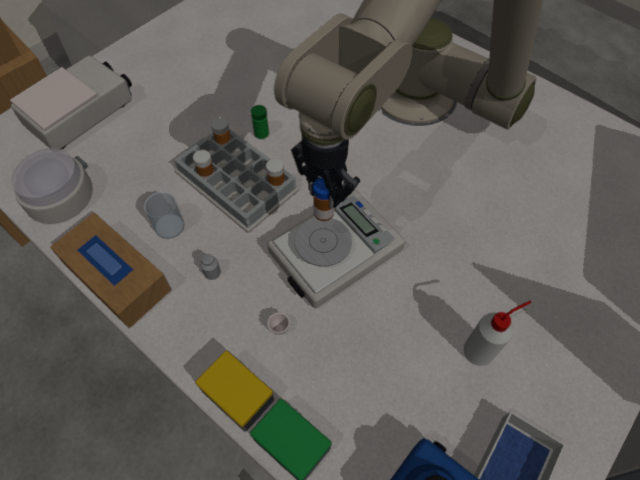

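View pics/wrist8.png

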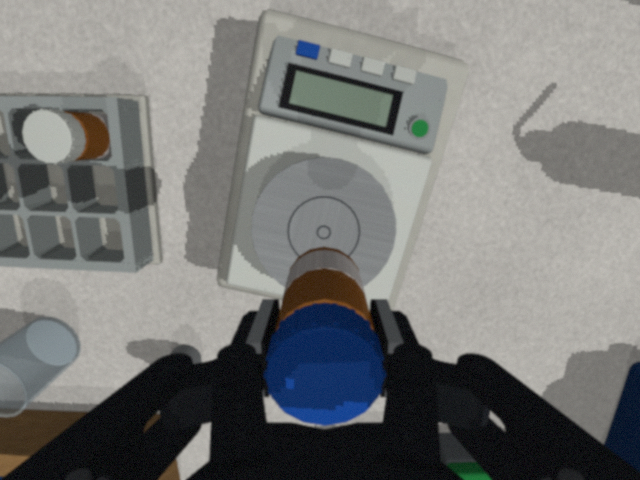

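The jar is held upright over the pan, with its cap at (325,363) in the wrist view. The cap top is at about 0.273, so the foot is at about 0.187, 100 mm above the pan. The pan is back at its empty height in both views, and everything else is where it was. Handing in.

```bash
python3 -c "
from rig import env
print(env.close_job())"
```

```text
the job is handed in; nothing more can be done
None
```

The blue-capped jar has been weighed as asked, and I handed the job in at about 16 s with the arm still holding the jar over the pan.

- **Placing:** I drew the jar straight up out of its well and stood it on the pan, within about 1 mm of the centre. The pan sank about 2.3 to 2.7 mm.
- **Settling:** I opened the jaws and left the jar untouched for about 2.5 to 3 s. It stayed upright and centred.
- **Lifting:** I gripped it again at 40 N and lifted it straight up.

**Last checks:**
- **Clearance and grip:** The foot of the jar is about 100 mm above the pan, upright, and the jaw opening is steady at 39 mm.
- **Pan at zero:** The pan is back at its empty height in both views (0.0864 and 0.0878 m, as before loading).
- **Surroundings:** The other jars and the bench items look unmoved.

**Disagreements:** The scene and wrist cameras differed by about 1.5 mm in height. The scene camera also put the held cap about 5 mm further in x than the wrist camera. It sees the cap partly hidden behind the fingers, so I trusted the wrist camera. The wrist force reading is noisy (about 1 N), so the jar's weight is only rough, about 1 to 2 N.

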